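Register a leg blank on the router fence

ROBOT

A 6-joint arm with a two-finger parallel gripper is mounted at the origin on the work surface. World frame = base frame: x ahead of the robot, y to its left, z up, the work surface at z = 0. Lengths are in m, angles in rad, forces in N, time in s.
With the tool pointing down it reaches from about 0.375 to 0.9 m from the base axis. Payload 3.1 kg.
Tool frame: the origin (TCP) lies midway between the tips of the shut fingers; the grasp point (between the pads) lies 19 mm behind it; x points along the fingers, z is the direction in which the jaws open and shut, and the axes are right-handed (so a half turn about x gives the same grasp; the last joint's range is limited). The gripper opens to 85 mm and grips with 20 to 120 N. Pads are 22 mm wide; open, the fingers measure 114 mm over their backs; the gripper's body (76 mm by 85 mm) begins 54 mm behind the grasp point. The pads swing forward as they close: fully open they stand 13 mm farther back than shut.
Start: joints at [-1.516, 0.527, 1.433, -0, 1.181, -0.178], TCP at [0.145, -0.608, 0.231] pointing down, gripper open.
Joint ranges: [-3.08, 3.08], [-0.75, 2.2], [0.22, 2.44], [-1.43, 4.57], [0, 2.65], [-2.85, 2.85]. Speed limits (rad/s): [2.79, 2.79, 3.14, 3.14, 3.14, 3.14].

INTERFACE

Orientations are given as [roll, pitch, yaw] about the fixed x, y, z axes, in that order (R = Rz(yaw) Ry(pitch) Rx(roll)).
In Python, from bench import r gives the robot as it stands.
- The arm moves only by the tool servo_tool, never from a script. Its argument "motion" is a list of rows, each a list of 5 numbers: the shift along the tool's x, y, z in m, then the turn about the tool's x in rad, then the closure, from 0 (fully open) to 1 (shut). A call has 1 to 5 rows; each row is the pose to reach, as a shift and turn from the pose measured when the call began, along the tool's axes at that moment; what a row does not reach only later rows make up. A row lasts 1/8 s, in which the tool goes at most 62.5 mm and 10.7 degrees, less where a joint would pass 70% of its speed; a pose out of reach is approached as far as the arm can. A call with a gripper value outside its range is refused whole. The fingers move at their own pace and stop on an object; "grip_force" is the grip in N (left out, the last holds). Time passes only in rows, so rows that repeat a pose let the fingers close. It gives the time, the measured TCP pose, the force and the opening at its end, in the units of the state.
- r.get_obs(): the state, without advancing time (a new reading comes with each control period).
- r.grab_frame(name): name is "side" or "top" or "wrist"; returns a dict with "pixels" (384x512x3 uint8, blue, green, red), "fx", "fy", "cx", "cy" (pixels), "cam_to_world" (4x4, takes a point from camera to world coordinates); the wrist camera has in their place "hand_eye" (4x4, takes a point from camera to tool coordinates, whose origin is the TCP and whose axes are the tool frame's). Camera axes: x right, y up, looking along -z (the intrinsics and any distortion apply to the point x, -y, -z); pixel columns grow to the right and rows downward; lengths in m; the calibration is good to about 2 mm. A picture is of the moment at which its call begins: read the wrist's pose just before it. There is no depth.
- r.sign_off(): hands the job in, once; it reports no verdict.
Trained networks look in a picture, given as the dict that the camera call returned (one of the last four; its "shot" number tells which), for a name from the list of things; names that differ only in an ending like _2 or _b are one class to them, and where a whole thing is asked for, a point or a joint stands for the part that bears it (a point fixed in the world has none). Each returns a list of dicts, best first, with "conf" (0 to 1); they miss things now and then, are a little off and sometimes report something else, mostly with a low value. They report only what shows in the picture. A call takes as long as a camera call. They do not tell look-alikes from the thing itself.
- r.search_frame(thing, picture): "bbox" ([left, top, width, height] in pixels, round what is visible of it).
- r.place_of(thing, picture): "at" ([row, column] in pixels: a listed point, or the origin of a listed thing).
The state is a dict: "time": time; "joint_positions": joint angles; "joint_vel": joint speeds; "tau": joint torques, N m; "eef_pos": TCP position; "eef_rot": TCP orientation; "force": force on the tool from outside, world axes, zero at the start; "moment": the same for the moment, N m; "gripper_width": finger opening in m.
Only numpy, scipy, OpenCV 4.12 (cv2) and the standard library are available. Lean on these libraries where they do the work, as an engineer would, in place of code of your own. Each camera call takes 0.05 s, during which the arm holds its last target. There are 200 camera calls.

TASK

Push the wooden leg blank across the bench until its long side lies flat against the aluminium fence of the router, and then slide it along the fence until its end butts against the square stop block (not the round one), still flat against the fence. Only push it with the fingers: do not pick it up, lift it or tip it over; leave everything else on the bench where it is, and finish with the hand clear.

Things in the scene. Friction and masses are not known exactly. Their poses are not given: they have to be found in the camera images.
- machine: Bench router, fixed. Origin: on the bench at the middle of its fence's working face (towards the robot); +y along the fence, +x from that face away from the work to the motor. Aluminium fence 500 mm long (y), 36 high, 30 thick (x 0 to 30), with a 30 mm gap at its middle; the cutter lies behind the face. Motor and clamps: x 40 to 275, y within 90, up to 77 mm high.
- blank: Leg blank: loose brown wooden bar, 130 mm long (its y), 55 wide (its x), 55 high, 0.2 to 0.4 kg, lying in front of the fence's middle, askew by up to 0.35 rad. Origin: centre of its underside, so 27.5 mm in front of the fence face when flat against it. It slides at about 1 to 4 N.
- square_stop: Square stop: fixed aluminium block, 46 mm (its x) by 40 mm (its y, along the fence), 65 high, in front of the fence near its +y or its -y end; its bracket runs over the fence to a black knob, 56 mm high. Origin: centre of the block's underside, 25 mm in front of the fence face; axes parallel to the router's. The face to butt is its y face towards the blank, 20 mm from the origin.
- round_stop: The round stop, not to be used: fixed aluminium cylinder, 40 mm diameter, 65 mm high, on the same kind of bracket and knob, in front of the fence near the end opposite to the square stop. Origin: centre of the cylinder's underside, 25 mm in front of the fence face.
- offcut: Bystander: short offcut of the same wood, nearly a cube, 45 x 45 x 40 mm high, in front of one end of the fence. Not the work. Origin: centre of its underside.
- collet_nut: Bystander: dark steel collet nut standing on the bench, 42 mm diameter, 26 mm high, in front of the other end of the fence (may be on either side). Origin: centre of its underside.
- glue: Bystander: white glue bottle with black cap, 54 mm diameter, 130 mm high, standing beyond one end of the fence, to the side (may be either end). Origin: centre of its underside.
- screws: Bystander: screw jar, 64 mm diameter, 75 mm high, standing beyond the other end of the fence, to the side. Origin: centre of its underside.
- spanner: Bystander: steel spanner lying on the bench to the right of the work, nearer the robot, under 20 mm high. Origin: about the middle of its length, on the bench; its length is along its x.
- brush: Bystander: bench brush lying to the left of the work, nearer the robot, under 50 mm high. Origin: about the middle of its length, on the bench; its length is along its x.
Not all that is in view belongs to the job. Of the things that look like the blank, take the one that is nearest to the robot's base at the start.

How it is judged:
By the outcome, as a careful person would: the job done as asked, in the order asked, and still so for the second after the job is handed in, with the robot touching nothing.
It also fails if it takes over 61 s, if anything falls off the work surface, if the arm or the gripper's body presses on something with over 40 N, if the wrist force passes 120 N, or if a joint passes its speed limit or range.

## Working session

There is one attempt and no reset: what is moved stays moved. The work goes in short steps, Python scripts to look and compute and a tool call to move; the robot and the scene stay as the last step left them, time stands still between calls to the robot, and variables do not carry over. Pictures are saved under pics/ and viewed, about 8 in all and at most 12, crops included, and the job is handed in when it is done.

Besides the shell and the picture viewer there is one more tool, called by a JSON object that holds its "fn" and its "kwargs". servo_tool: Moves the arm, as the interface text tells. Its arguments: {"type":"object","properties":{"motion":{"type":"array","items":{"type":"array","items":{"type":"number"}}},"grip_force":{"type":"number"}},"required":["motion"]}

```bash
mkdir -p pics; ls; cat > h.py <<'E'
import numpy as np, cv2
from bench import r
def ray(p,row,col,T=None):
    T=np.array(p["cam_to_world"]) if T is None else T
    d=np.array([(col-p["cx"])/p["fx"],-(row-p["cy"])/p["fy"],-1.0])
    return T[:3,3],T[:3,:3]@d
def at_z(p,row,col,z=0,T=None):
    o,d=ray(p,row,col,T); return o+d*(z-o[2])/d[2]
def proj(p,X):
    T=np.array(p["cam_to_world"]); c=T[:3,:3].T@(np.asarray(X)-T[:3,3])
    return p["cy"]-p["fy"]*c[1]/-c[2], p["cx"]+p["fx"]*c[0]/-c[2]
E
python3 - <<'E'
from h import *
o=r.get_obs(); print({k:np.round(v,3).tolist() for k,v in o.items()})
for n in("top","side"):
    p=r.grab_frame(n); cv2.imwrite(f"pics/{n}0.png",p["pixels"])
    print(n,[k for k in p if k!="pixels"],p["fx"],p["cx"],p["cy"],np.round(p["cam_to_world"],3).tolist(),{k:p[k] for k in p if "dist" in k})
    for t in "machine blank square_stop round_stop offcut collet_nut glue screws spanner brush".split():
        for d in r.place_of(t,p)[:3]:
            print(t,np.round(d["at"]),round(d["conf"],2),np.round(at_z(p,*d["at"]),3))
    for d in r.search_frame("blank",p): print("box",np.round(d["bbox"]),d["conf"])
E
```

```text
pics
{'time': 0.0, 'joint_positions': [-1.515, 0.528, 1.434, 0.0, 1.181, -0.179], 'joint_vel': [0.001, 0.001, -0.002, 0.0, -0.002, -0.0], 'tau': [0.0, -44.235, -17.802, -0.0, 0.009, 0.0], 'eef_pos': [0.145, -0.607, 0.23], 'eef_rot': [2.952, 1.569, 1.615], 'force': [0.068, -0.551, 0.67], 'moment': [-0.027, -0.034, -0.029], 'gripper_width': 0.085}
top ['fx', 'fy', 'cx', 'cy', 'cam_to_world', 'shot'] 480.8883548943614 251.95331049368227 192.52157821275395 [[-0.009, 0.992, -0.128, 0.422], [-1.0, -0.009, -0.005, 0.009], [-0.006, 0.128, 0.992, 1.465], [0.0, 0.0, 0.0, 1.0]] {}
machine [168. 262.] 0.69 [ 0.688 -0.013  0.   ]
blank [129. 179.] 0.9 [0.813 0.242 0.   ]
blank [203. 256.] 0.58 [0.579 0.006 0.   ]
square_stop [172. 322.] 0.82 [ 0.674 -0.2    0.   ]
square_stop [236. 208.] 0.67 [0.479 0.153 0.   ]
round_stop [185. 194.] 0.54 [0.637 0.195 0.   ]
round_stop [268. 368.] 0.34 [ 0.378 -0.329  0.   ]
offcut [227. 320.] 0.51 [ 0.504 -0.189  0.   ]
offcut [268. 367.] 0.38 [ 0.378 -0.326  0.   ]
collet_nut [230. 206.] 0.7 [0.496 0.157 0.   ]
glue [201. 162.] 0.72 [0.588 0.292 0.   ]
screws 
[... 437 characters left out ...]
.] 0.72 [ 0.678 -0.007  0.   ]
blank [250. 138.] 0.84 [0.823 0.238 0.   ]
blank [194. 259.] 0.83 [ 0.584 -0.001  0.   ]
blank [329. 311.] 0.19 [0.402 0.335 0.   ]
square_stop [143. 248.] 0.64 [ 0.665 -0.2    0.   ]
round_stop [253. 216.] 0.73 [0.64  0.205 0.   ]
round_stop [130. 345.] 0.69 [ 0.382 -0.334  0.   ]
round_stop [151. 294.] 0.52 [ 0.522 -0.193  0.   ]
offcut [153. 296.] 0.67 [ 0.514 -0.186  0.   ]
collet_nut [252. 284.] 0.85 [0.489 0.166 0.   ]
glue [296. 227.] 0.82 [0.585 0.304 0.   ]
screws [117. 262.] 0.78 [ 0.651 -0.338  0.   ]
spanner [131. 345.] 0.81 [ 0.382 -0.327  0.   ]
brush [323. 311.] 0.6 [0.404 0.324 0.   ]
box [238. 160.  40.  52.] 0.72
box [100. 220.  68.  46.] 0.58
```

```bash
python3 - <<'E'
import cv2
a=cv2.imread("pics/top0.png");b=cv2.imread("pics/side0.png")
cv2.imwrite("pics/c1.png",cv2.resize(a[100:290,120:400],None,fx=2.8,fy=2.8,interpolation=cv2.INTER_CUBIC))
cv2.imwrite("pics/c2.png",cv2.resize(b[80:340,90:390],None,fx=2.2,fy=2.2,interpolation=cv2.INTER_CUBIC))
E
```

```text
(no output)
```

View pics/c1.png

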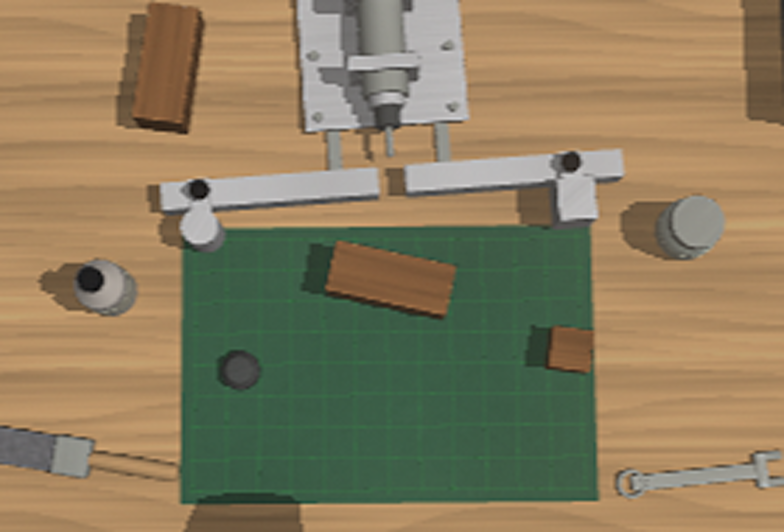

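View pics/c2.png

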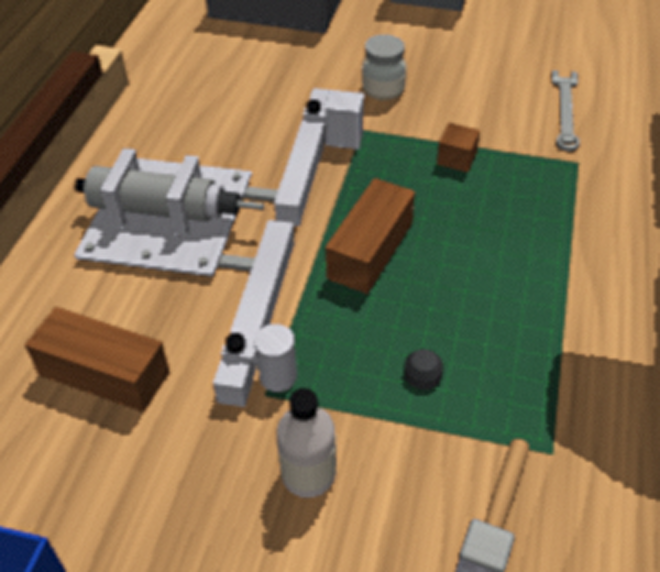

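Top crop: the blank lies at crop px (390,280), the square stop at (577,195) at the fence's right (-y) end, and the round stop on the left at (200,225). The offcut and nut are well in front of the fence. The look-alike is behind the fence at (168,65). Next I'll fit the poses precisely by silhouette.

```bash
cat > fit.py <<'E'
from h import *
from scipy.optimize import minimize
S=8
def box(xr,yr,zr): return np.array([[x,y,z] for x in xr for y in yr for z in zr])
def world(P,q):
    c,s=np.cos(q[2]),np.sin(q[2]); return np.c_[q[0]+c*P[:,0]-s*P[:,1],q[1]+s*P[:,0]+c*P[:,1],P[:,2]]
def draw(p,boxes,q,up=S):
    m=np.zeros((384,512),np.uint8)
    m=np.zeros((384*up//2,512*up//2),np.uint8)
    for b in boxes:
        px=np.array([proj(p,X)[::-1] for X in world(b,q)])
        h=cv2.convexHull(((px+.5)*up/2).astype(np.float32)).round().astype(np.int32)
        cv2.fillConvexPoly(m,h,255)
    return cv2.resize(m,(512,384),interpolation=cv2.INTER_AREA)/255.
def masks(p):
    h=cv2.cvtColor(p["pixels"],cv2.COLOR_BGR2HSV).astype(int); b=p["pixels"].astype(int)
    return h,b
def fit(views,boxes,q0,roi=None):
    def cost(u):
        q=np.array(u)*[.01,.01,.05]+q0; c=0
        for p,m in views:
            d=np.abs(draw(p,boxes,q)-m)
            c+=(d*roi(p,q0)).sum() if roi else d.sum()
        return c
    sim=np.array([[0,0,0],[1,0,0],[0,1,0],[0,0,1.]])
    R=minimize(cost,[0,0,0],method="Nelder-Mead",options=dict(initial_simplex=sim,xatol=.01,fatol=.3,maxiter=150))
    return R.x*[.01,.01,.05]+q0,R.fun
BL=[box((-.0275,.0275),(-.065,.065),(0,.055))]
def blank(views,q0):
    out=[]
    for p in views:
        h,b=masks(p); m=((h[...,0]<14)&(h[...,1]>95)&(h[...,2]<175)).astype(np.uint8)
        n,l,st,ce=cv2.connectedComponentsWithStats(m); rc=np.array(proj(p,[q0[0],q0[1],.03])).round().astype(int)
        out.append((p,(l==l[rc[0],rc[1]]).astype(float)))
    return out
FE=[box((0,.03),(.015,.25),(0,.036)),box((0,.03),(-.25,-.015),(0,.036))]
def fence(views):
    return [(p,((masks(p)[0][...,1]<70)&(masks(p)[0][...,2]>105)).astype(float)) for p in views]
def froi(p,q): return draw(p,[box((-.04,-.0),(-.15,.15),(0,0)),box((0,.02),(-.15,.15),(.036,.036)),box((0,0),(-.15,.15),(0,.036))],q,2)
E
python3 - <<'E'
from fit import *
V=[r.grab_frame(n) for n in("top","side")]
q0=np.array([.58,.003,-.21])
B=blank(V,q0); F=fence(V); print([m.sum() for _,m in B])
for vs in (B[:1],B[1:],B): print("blank",fit(vs,BL,q0))
f0=np.array([.682,-.005,.08])
for vs in (F[:1],F[1:],F): print("fence",fit(vs,FE,f0,froi))
o=[]
for (p,m),(_,f) in zip(B,F):
    a=p["pixels"].copy(); a[m>0]=(0,255,255); a[(f>0)&(froi(p,f0)>.5)]=(255,0,255); o.append(cv2.resize(a[80:300,120:400],None,fx=1.42,fy=1.42))
cv2.imwrite("pics/m.png",np.hstack(o))
E
```

```text
[np.float64(260.0), np.float64(1164.0)]
blank (array([ 0.58757418,  0.00589917, -0.22420906]), np.float64(631.956862745098))
blank (array([ 0.58799025, -0.00605134, -0.17579552]), np.float64(156.27843137254902))
blank (array([ 0.58724418, -0.00619873, -0.1897484 ]), np.float64(808.4862745098039))
fence (array([ 0.68579974, -0.00774356,  0.0647021 ]), np.float64(62.67843137254902))
fence (array([0.68934954, 0.00165646, 0.06665753]), np.float64(147.41176470588235))
fence (array([ 0.6880706 , -0.00641817,  0.06077645]), np.float64(271.4))
```

View pics/m.png

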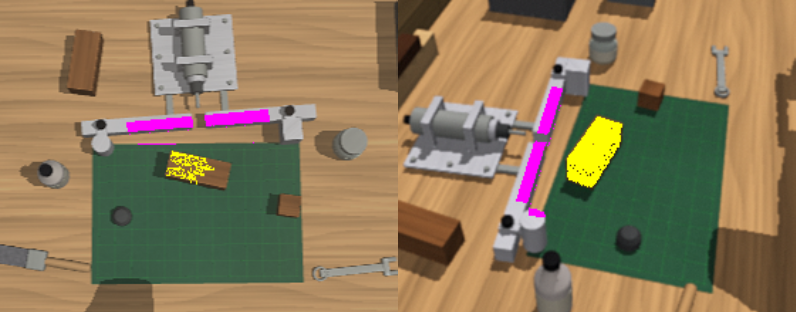

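```bash
sed -i 's/m=((h\[...,0\]<14).*$/m=cv2.morphologyEx(((h[...,0]<16)\&(h[...,1]>85)\&(h[...,2]<185)).astype(np.uint8),cv2.MORPH_CLOSE,np.ones((3,3)))/; s/(-.04,-.0),(-.15,.15)/(-.02,0),(-.15,.15)/; s/-\.15,\.15/-.12,.12/g' fit.py
python3 - <<'E'
from fit import *
V=[r.grab_frame(n) for n in("top","side")]
q0=np.array([.58,-.003,-.21])
B=blank(V,q0); F=fence(V); print([m.sum() for _,m in B])
for p in V: print(p["pixels"][tuple(np.int32(proj(p,[.58,-.003,.055])))], "sum model",draw(p,BL,q0).sum())
qs=[fit(vs,BL,q0) for vs in (B[:1],B[1:],B)]; print("blank",qs)
f0=np.array([.686,-.005,.068])
fs=[fit(vs,FE,f0,froi) for vs in (F[:1],F[1:],F)];print("fence",fs)
o=[]
for (p,m) in B:
    a=cv2.resize(p["pixels"],None,fx=4,fy=4,interpolation=cv2.INTER_CUBIC)
    for bs,q,c in((BL,qs[2][0],(0,255,255)),(FE,fs[2][0],(255,0,255))):
        for b in bs:
            px=np.array([proj(p,X)[::-1] for X in world(b,q)]); px=((px+.5)*4).round().astype(int)
            for i in range(8):
                for j in range(i):
                    if bin(i^j).count("1")==1: cv2.line(a,tuple(map(int,px[i])),tuple(map(int,px[j])),c,1)
    o.append(a)
cv2.imwrite("pics/o.png",np.hstack([o[0][560:960,660:1380],o[1][480:1120,800:1240]][:1]))
cv2.imwrite("pics/o2.png",np.vstack([cv2.resize(o[0][580:920,640:1400],(560,250)),cv2.resize(o[1][440:1100,700:1260],(560,350)[::1] if 0 else (297,350))[:, :].copy() if 0 else cv2.copyMakeBorder(cv2.resize(o[1][440:1100,700:1260],(297,350)),0,0,0,263,cv2.BORDER_CONSTANT)]))
E
```

```text
[np.float64(837.0), np.float64(1232.0)]
[ 60  93 132] sum model 897.8352941176471
[ 48  84 135] sum model 1352.4039215686275
blank [(array([ 0.58673806, -0.00326352, -0.22351893]), np.float64(60.968627450980385)), (array([ 0.588306  , -0.00471896, -0.18844037]), np.float64(96.5529411764706)), (array([ 0.58686117, -0.00431035, -0.2155702 ]), np.float64(185.0862745098039))]
fence [(array([ 0.6853933 , -0.00702537,  0.06181738]), np.float64(28.870588235294118)), (array([ 0.68949561, -0.00227401,  0.0658076 ]), np.float64(85.47450980392158)), (array([ 0.68807415, -0.00740006,  0.06665878]), np.float64(163.59607843137255))]
```

View pics/o2.png

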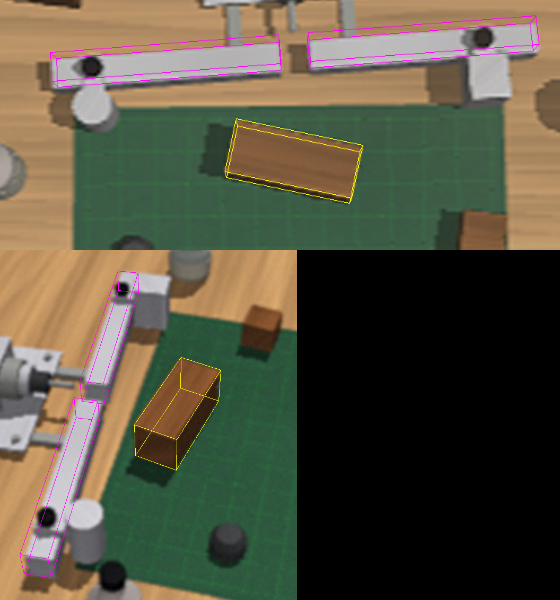

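The fitted blank is about (0.587, -0.004), yaw -0.215. The fence face passes through about (0.683, -0.007) with yaw 0.065; the overlay shows the dark front face some 4 mm ahead of the fitted box. I'll push with the open fingers lined up parallel to the fence, since that also straightens the blank.

```bash
cat > plan.py <<'E'
import sys; from h import *
from scipy.spatial.transform import Rotation as R
M=np.array([.683,-.007]); Y=.066
n=np.array([np.cos(Y),np.sin(Y)]); t=np.array([-n[1],n[0]])
def plan(u=None,v=None,z=None,turn=0):
    """target TCP in fence frame (u into fence, v along), turn: wanted angle of tool z from fence t"""
    o=r.get_obs(); p=np.array(o["eef_pos"]); A=R.from_euler("xyz",o["eef_rot"]).as_matrix()
    d=p[:2]-M; cu,cv=d@n,d@t
    print("t %.2f u,v,z %.4f %.4f %.4f x-axis %s F %s w %.3f"%(o["time"],cu,cv,p[2],np.round(A[:,0],3),np.round(o["force"],1),o["gripper_width"]))
    u,v,z=[c if a is None else a for a,c in((u,cu),(v,cv),(z,p[2]))]
    X=np.r_[M+u*n+v*t,z]-p
    a=np.arctan2(A[1,2],A[0,2]); b=Y+np.pi/2+turn
    e=(b-a+np.pi/2)%np.pi-np.pi/2   # world turn, mod half turn
    print("shift tool",np.round(A.T@X,4),"turn about tool x",round(-e,4),"j6",round(o["joint_positions"][5],2))
if __name__=="__main__": plan(*[None if a=="-" else float(a) for a in sys.argv[1:]])
E
python3 plan.py -.17 .005 .2; python3 plan.py -.17 .005 .01
```

```text
t 1.40 u,v,z -0.5767 -0.5642 0.2313 x-axis [ 0.  0. -1.] F [ 0.4 -0.8  0.7] w 0.086
shift tool [ 0.0313  0.496  -0.4933] turn about tool x 0.1677 j6 -0.18
t 1.40 u,v,z -0.5767 -0.5642 0.2313 x-axis [ 0.  0. -1.] F [ 0.4 -0.8  0.7] w 0.086
shift tool [ 0.2213  0.496  -0.4933] turn about tool x 0.1677 j6 -0.18
```

{"fn": "servo_tool", "kwargs": {"motion": [[0.0,0.496,-0.493,0.168,0],[0.0,0.496,-0.493,0.168,0],[0.0,0.496,-0.493,0.168,0],[0.0,0.496,-0.493,0.168,0],[0.0,0.496,-0.493,0.168,0]]}}

```text
time: 2.02
eef_pos: [0.3103, -0.3409, 0.2316]
eef_rot: [0.687, 1.57, -0.818]
force: [1.1, -0.9, 0.5]
gripper_width: 0.0854
```

```bash
python3 plan.py -.17 .005 .2
```

```text
t 2.02 u,v,z -0.3939 -0.3085 0.2316 x-axis [ 0.001 -0.001 -1.   ] F [ 1.1 -0.9  0.5] w 0.085
shift tool [ 0.0315  0.2236 -0.3138] turn about tool x -0.001 j6 0.43
```

{"fn": "servo_tool", "kwargs": {"motion": [[0.0,0.224,-0.314,0,0],[0.0,0.224,-0.314,0,0],[0.0,0.224,-0.314,0,0],[0.0,0.224,-0.314,0,0],[0.03,0.224,-0.314,0,0]]}}

```text
time: 2.65
eef_pos: [0.4753, -0.0765, 0.2192]
eef_rot: [0.998, 1.565, -0.507]
force: [0.6, -1.0, -0.7]
gripper_width: 0.0854
```

```bash
python3 plan.py -.17 .005 .012
```

```text
t 2.65 u,v,z -0.2119 -0.0556 0.2192 x-axis [ 0.005 -0.003 -1.   ] F [ 0.6 -1.  -0.7] w 0.085
shift tool [ 0.2072  0.0409 -0.0612] turn about tool x -0.0008 j6 1.11
```

{"fn": "servo_tool", "kwargs": {"motion": [[0.04,0.041,-0.061,0,0.25],[0.09,0.041,-0.061,0,0.25],[0.15,0.041,-0.061,0,0.25],[0.195,0.041,-0.061,0,0.25],[0.205,0.041,-0.061,0,0.25]]}}

```text
time: 3.28
eef_pos: [0.5115, -0.0129, 0.0117]
eef_rot: [-0.572, 1.569, -2.077]
force: [-0.4, -0.0, -0.2]
gripper_width: 0.064
```

```bash
python3 plan.py -.10 .005 .010; python3 - <<'E'
from h import *
p=r.grab_frame("side"); cv2.imwrite("pics/s1.png",cv2.resize(p["pixels"][80:340,90:390],None,fx=2,fy=2,interpolation=cv2.INTER_CUBIC))
E
```

```text
t 3.27 u,v,z -0.1715 0.0054 0.0117 x-axis [-0.001 -0.001 -1.   ] F [-0.4 -0.  -0.2] w 0.064
shift tool [0.0017 0.0715 0.0003] turn about tool x -0.0005 j6 1.26
```

View pics/s1.png

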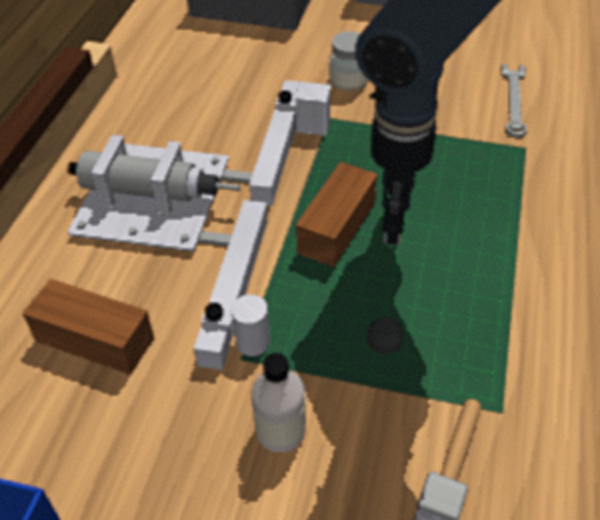

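The hand is in front of the blank at crop px (395,240), clear of everything. I'll push now.

{"fn": "servo_tool", "kwargs": {"motion": [[0,0.007,0,0,0.25],[0,0.014,0,0,0.25],[0,0.021,0,0,0.25],[0,0.028,0,0,0.25],[0,0.035,0,0,0.25]]}}

```text
time: 3.95
eef_pos: [0.5469, -0.0109, 0.0125]
eef_rot: [-0.084, 1.569, -1.589]
force: [-2.2, -1.4, 0.8]
gripper_width: 0.0639
```

{"fn": "servo_tool", "kwargs": {"motion": [[0,0.007,0,0,0.25],[0,0.014,0,0,0.25],[0,0.021,0,0,0.25],[0,0.028,0,0,0.25],[0,0.035,0,0,0.25]]}}

```text
time: 4.58
eef_pos: [0.581, -0.0083, 0.0125]
eef_rot: [-1.252, 1.568, -2.757]
force: [-5.1, -1.2, 2.6]
gripper_width: 0.0642
```

```bash
python3 plan.py -.066 .005 .0117;  python3 - <<'E'
from h import *
p=r.grab_frame("side"); cv2.imwrite("pics/s2.png",cv2.resize(p["pixels"][120:260,160:330],None,fx=4,fy=4,interpolation=cv2.INTER_CUBIC))
E
```

```text
t 4.58 u,v,z -0.1018 0.0055 0.0125 x-axis [-0.003 -0.001 -1.   ] F [-5.1 -1.2  2.6] w 0.064
shift tool [0.0007 0.0358 0.0005] turn about tool x -0.0005 j6 1.3
```

View pics/s2.png

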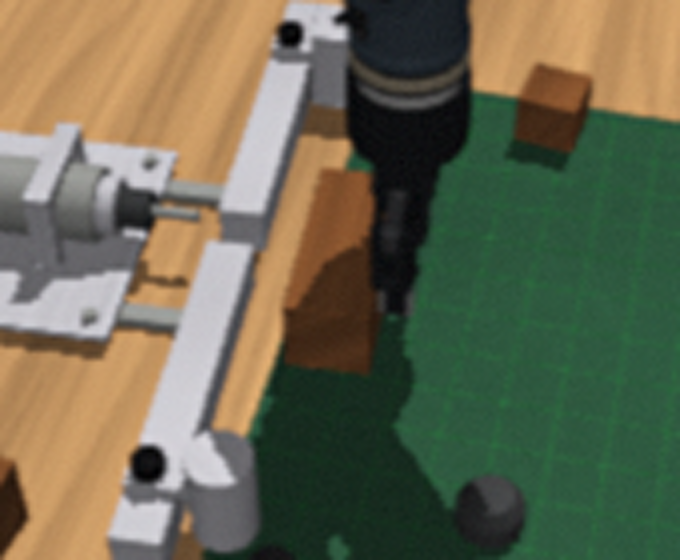

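The blank is nearly parallel now, with its +y end at crop px (330,340) and a gap still left to the fence. I'll keep pushing.

{"fn": "servo_tool", "kwargs": {"motion": [[0,0.006,0,0,0.25],[0,0.012,0,0,0.25],[0,0.018,0,0,0.25],[0,0.023,0,0,0.25],[0,0.027,0,0,0.25]]}}

```text
time: 5.25
eef_pos: [0.6105, -0.0067, 0.0125]
eef_rot: [0.659, 1.569, -0.846]
force: [-1.3, -0.1, -1.5]
gripper_width: 0.0638
```

{"fn": "servo_tool", "kwargs": {"motion": [[0,0.002,0,0,0.25],[0,0.004,0,0,0.25],[0,0.006,0,0,0.25]]}}

```text
time: 5.62
eef_pos: [0.6149, -0.0063, 0.0125]
eef_rot: [-1.035, 1.568, -2.54]
force: [-6.1, -2.4, 4.1]
gripper_width: 0.0638
```

{"fn": "servo_tool", "kwargs": {"motion": [[0,0.0015,0,0,0.25],[0,0.003,0,0,0.25]]}}

```text
time: 5.88
eef_pos: [0.6147, -0.0063, 0.0125]
eef_rot: [-1.472, 1.561, -2.977]
force: [-9.2, -3.0, 6.7]
gripper_width: 0.0638
```

{"fn": "servo_tool", "kwargs": {"motion": [[0,-0.003,0,0,0.25],[0,-0.012,0,0,0.25],[0,-0.03,0,0,0.25],[-0.05,-0.05,0,0,0.25],[-0.11,-0.06,0,0,0.25]]}}

```text
time: 6.5
eef_pos: [0.5538, -0.0099, 0.1227]
eef_rot: [-1.601, 1.557, -3.106]
force: [0.6, 0.0, 0.7]
gripper_width: 0.064
```

```bash
python3 plan.py -.03 .2 .12;  python3 - <<'E'
from fit import *
V=[r.grab_frame(n) for n in("top","side")]
cv2.imwrite("pics/s3.png",np.hstack([cv2.resize(V[1]["pixels"][110:260,170:290],None,fx=3.6,fy=3.6,interpolation=cv2.INTER_CUBIC),cv2.resize(V[0]["pixels"][140:275,200:300],None,fx=3.6,fy=4,interpolation=cv2.INTER_CUBIC)]))
q0=np.array([.653,-.006,.066])
for p in V:
  print([np.round(at_z(p,*d["at"]),3) for d in r.place_of("blank",p)])
for B in blank(V,q0): print(B[1].sum(),fit([B],BL,q0))
E
```

```text
t 6.50 u,v,z -0.1292 0.0057 0.1227 x-axis [-0.013 -0.    -1.   ] F [0.6 0.  0.7] w 0.064
shift tool [ 0.0014  0.0991 -0.1944] turn about tool x -0.0003 j6 1.29
[array([0.81, 0.24, 0.  ]), array([0.652, 0.006, 0.   ])]
[array([0.643, 0.   , 0.   ]), array([0.826, 0.239, 0.   ])]
189617.0 (array([ 0.5976023 , -0.03568268,  0.33052868]), np.float64(188706.30588235293))
1380.0 (array([0.65491992, 0.00658316, 0.08447937]), np.float64(341.156862745098))
```

View pics/s3.png

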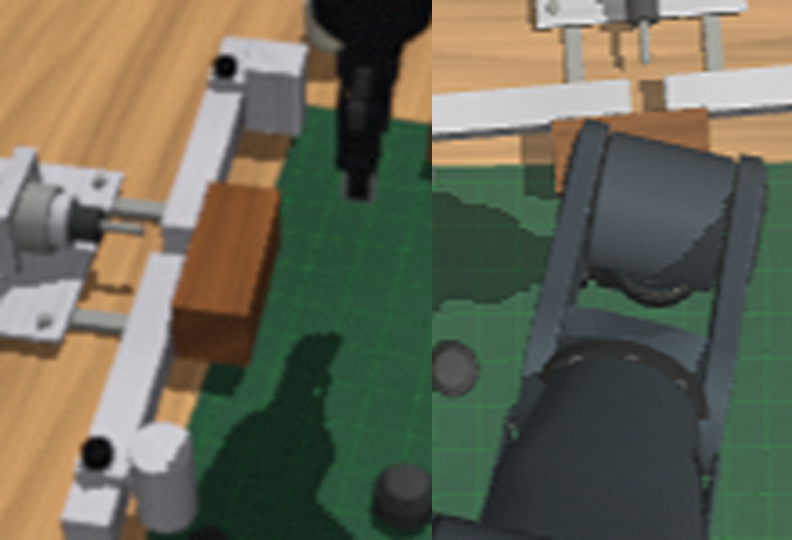

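The left panel (side view) shows the blank flat against the fence, its end face at crop px (210,340) and no visible gap. Next I go over to its +v end with the jaws turned across the fence.

{"fn": "servo_tool", "kwargs": {"motion": [[0,0.096,-0.115,-1.571,0.8],[0,0.096,-0.115,-1.571,0.8],[0,0.096,-0.115,-1.571,0.8],[0,0.096,-0.115,-1.571,0.8],[0,0.096,-0.115,-1.571,0.8]]}}

```text
time: 7.32
eef_pos: [0.6443, 0.1116, 0.1215]
eef_rot: [-2.296, 1.56, -2.856]
force: [-0.7, -0.2, -0.3]
gripper_width: 0.0169
```

```bash
python3 plan.py -.033 .115 .12 1.5708
```

```text
t 7.33 u,v,z -0.0308 0.1209 0.1215 x-axis [-0.01  -0.003 -1.   ] F [-0.7 -0.2 -0.3] w 0.017
shift tool [ 0.0015 -0.006   0.0016] turn about tool x -0.6259 j6 0.56
```

{"fn": "servo_tool", "kwargs": {"motion": [[0,-0.006,0.002,-0.626,0.8],[0,-0.006,0.002,-0.626,0.8],[0,-0.006,0.002,-0.626,0.8],[0,-0.006,0.002,-0.626,0.8],[0,-0.006,0.002,-0.626,0.8]]}}

```text
time: 7.95
eef_pos: [0.642, 0.1055, 0.1195]
eef_rot: [-2.994, 1.558, -2.929]
force: [-0.0, 1.0, -0.7]
gripper_width: 0.0169
```

```bash
python3 plan.py -.033 .113 .012 1.5708;  python3 - <<'E'
from h import *
p=r.grab_frame("side"); cv2.imwrite("pics/s4.png",np.hstack([cv2.resize(p["pixels"][110:290,170:310],None,fx=3.2,fy=3.2,interpolation=cv2.INTER_CUBIC)]))
E
```

```text
t 7.95 u,v,z -0.0335 0.1150 0.1195 x-axis [-0.013 -0.003 -1.   ] F [-0.   1.  -0.7] w 0.017
shift tool [ 0.1075 -0.0018  0.0019] turn about tool x -0.0007 j6 -0.07
```

View pics/s4.png

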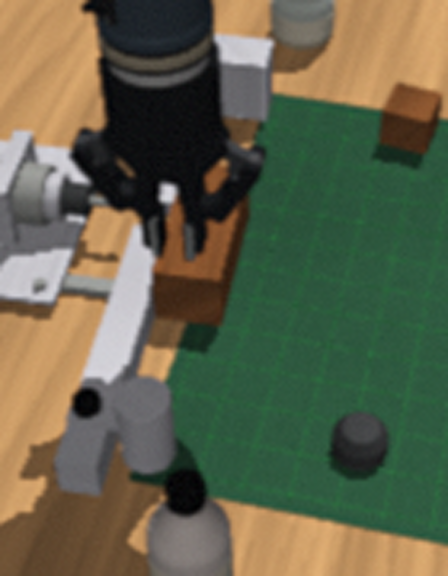

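The fingers are over the spot beside the blank's end at crop px (170,250); the round stop at (145,420) is clear. I descend now.

{"fn": "servo_tool", "kwargs": {"motion": [[0.03,-0.001,0.001,0,0.8],[0.06,-0.001,0.001,0,0.8],[0.09,-0.002,0.002,0,0.8],[0.105,-0.002,0.002,0,0.8],[0.107,-0.002,0.002,0,0.8]]}}

```text
time: 8.62
eef_pos: [0.642, 0.1033, 0.0115]
eef_rot: [-3.023, 1.556, -2.959]
force: [-0.3, -0.7, -0.7]
gripper_width: 0.017
```

```bash
python3 plan.py -.032 .08 .012 1.5708
```

```text
t 8.62 u,v,z -0.0336 0.1128 0.0115 x-axis [-0.015 -0.003 -1.   ] F [-0.3 -0.7 -0.7] w 0.017
shift tool [-0.0005 -0.0328  0.0016] turn about tool x -0.0016 j6 -0.07
```

{"fn": "servo_tool", "kwargs": {"motion": [[0,-0.009,0,0,0.8],[0,-0.018,0.0005,0,0.8],[0,-0.026,0.001,0,0.8],[0,-0.034,0.0015,0,0.8],[0,-0.042,0.002,0,0.8]]}}

```text
time: 9.25
eef_pos: [0.6469, 0.0613, 0.0119]
eef_rot: [-3.042, 1.556, -2.977]
force: [-0.6, 3.4, 1.5]
gripper_width: 0.0173
```

{"fn": "servo_tool", "kwargs": {"motion": [[0,-0.008,0,0,0.8],[0,-0.016,0.0003,0,0.8],[0,-0.024,0.0005,0,0.8],[0,-0.032,0.0008,0,0.8],[0,-0.04,0.001,0,0.8]]}}

```text
time: 9.88
eef_pos: [0.65, 0.0211, 0.0118]
eef_rot: [-3.061, 1.555, -2.997]
force: [-1.5, 3.3, 0.9]
gripper_width: 0.0171
```

```bash
python3 plan.py -.032 -.034 .012 1.5708; python3 - <<'E'
from h import *
p=r.grab_frame("side"); cv2.imwrite("pics/s5.png",np.hstack([cv2.resize(p["pixels"][110:250,170:310],None,fx=4,fy=4,interpolation=cv2.INTER_CUBIC)]))
E
```

```text
t 9.88 u,v,z -0.0311 0.0302 0.0118 x-axis [-0.016 -0.002 -1.   ] F [-1.5  3.3  0.9] w 0.017
shift tool [-0.0002 -0.0642 -0.0008] turn about tool x -0.0015 j6 -0.2
```

View pics/s5.png

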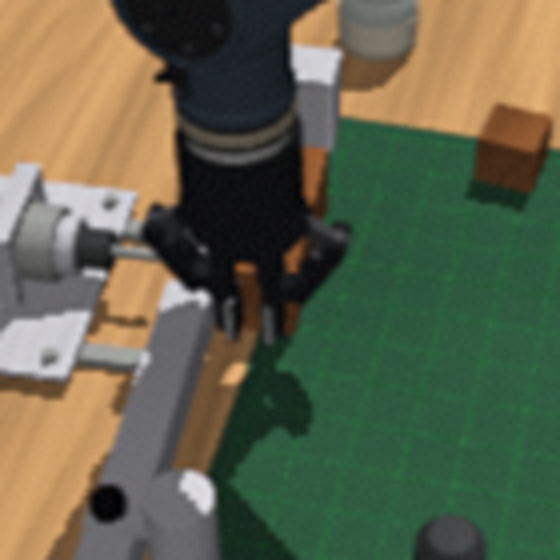

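The blank is sliding along the fence with its end against the fingers at crop px (250,320). I'll continue, then slow down near the stop.

{"fn": "servo_tool", "kwargs": {"motion": [[0,-0.008,0,0,0.8],[0,-0.016,0,0,0.8],[0,-0.024,0,0,0.8],[0,-0.032,0,0,0.8],[0,-0.04,0,0,0.8]]}}

```text
time: 10.55
eef_pos: [0.6532, -0.0209, 0.0118]
eef_rot: [-2.973, 1.556, -2.909]
force: [0.7, 2.1, 0.5]
gripper_width: 0.0171
```

{"fn": "servo_tool", "kwargs": {"motion": [[0,-0.004,0,0,0.8],[0,-0.008,0,0,0.8],[0,-0.012,0,0,0.8],[0,-0.015,0,0,0.8]]}}

```text
time: 11.05
eef_pos: [0.6541, -0.036, 0.0119]
eef_rot: [-2.973, 1.556, -2.909]
force: [0.1, 1.7, -0.3]
gripper_width: 0.0171
```

{"fn": "servo_tool", "kwargs": {"motion": [[0,-0.002,0,0,0.8],[0,-0.004,0,0,0.8],[0,-0.006,0,0,0.8]]}}

```text
time: 11.42
eef_pos: [0.6538, -0.0388, 0.0118]
eef_rot: [2.985, 1.555, 3.048]
force: [-0.8, 14.3, 1.8]
gripper_width: 0.0171
```

It butted: 14 N. I'll back off, lift, and look.

{"fn": "servo_tool", "kwargs": {"motion": [[0,0.004,0,0,0.8],[0,0.02,0,0,0.8],[0,0.04,0,0,0.8],[-0.04,0.05,0,0,0.8],[-0.1,0.05,-0.02,0,0.8]]}}

```text
time: 12.05
eef_pos: [0.632, 0.0119, 0.1107]
eef_rot: [2.974, 1.552, 3.039]
force: [0.2, 0.5, 0.2]
gripper_width: 0.017
```

{"fn": "servo_tool", "kwargs": {"motion": [[-0.04,0.05,-0.02,0,0.8],[-0.08,0.11,-0.06,0,0.8],[-0.1,0.17,-0.11,0,0.8],[-0.1,0.2,-0.16,0,0.8],[-0.1,0.2,-0.16,0,0.8]]}}

```text
time: 12.68
eef_pos: [0.4578, 0.2032, 0.215]
eef_rot: [2.972, 1.551, 3.04]
force: [0.0, 1.4, -0.1]
gripper_width: 0.017
```

```bash
python3 plan.py -.11 -.11 .1; python3 - <<'E'
from fit import *
V=[r.grab_frame(n) for n in("top","side")]
cv2.imwrite("pics/s6.png",np.vstack([cv2.resize(V[0]["pixels"][145:195,240:350],None,fx=6,fy=6,interpolation=cv2.INTER_CUBIC),cv2.resize(V[1]["pixels"][120:220,200:310],None,fx=6,fy=3,interpolation=cv2.INTER_CUBIC)]))
for p in V: print([np.round(at_z(p,*d["at"]),3) for d in r.place_of("blank",p)],[np.round(at_z(p,*d["at"]),3) for d in r.place_of("square_stop",p)])
q0=np.array([.663,-.115,.066])
for B in blank(V,q0): print(B[1].sum(),fit([B],BL,q0))
E
```

```text
t 12.68 u,v,z -0.2108 0.2246 0.2150 x-axis [-0.019  0.002 -1.   ] F [ 0.   1.4 -0.1] w 0.017
shift tool [ 0.112  -0.3351  0.1023] turn about tool x -1.5688 j6 0.12
[array([0.824, 0.248, 0.   ]), array([ 0.661, -0.114,  0.   ])] [array([ 0.669, -0.202,  0.   ]), array([0.64 , 0.189, 0.   ]), array([ 0.676, -0.013,  0.   ])]
[array([0.825, 0.245, 0.   ]), array([ 0.659, -0.122,  0.   ])] [array([ 0.664, -0.211,  0.   ])]
883.0 (array([ 0.65925504, -0.11588804,  0.06942268]), np.float64(61.619607843137246))
1134.0 (array([ 0.66048626, -0.11557798,  0.09369459]), np.float64(294.7647058823529))
```

View pics/s6.png

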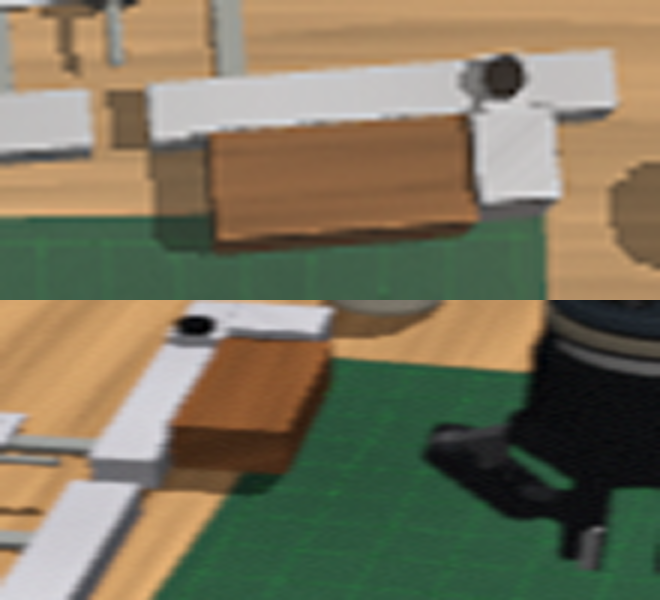

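The top panel shows the blank's end against the square stop at (472,165) and its long side along the fence from (215,138) to (470,118), parallel with no visible gap. I'll add one gentle press towards the fence with both fingers to make sure it is flat.

{"fn": "servo_tool", "kwargs": {"motion": [[0,-0.332,0.11,1.572,0.25],[0,-0.332,0.11,1.572,0.25],[0,-0.332,0.11,1.572,0.25],[0,-0.332,0.11,1.572,0.25],[0,-0.332,0.11,1.572,0.25]]}}

```text
time: 13.6
eef_pos: [0.5806, -0.092, 0.2113]
eef_rot: [-2.38, 1.553, 3.022]
force: [-0.4, 0.3, -1.0]
gripper_width: 0.064
```

```bash
python3 plan.py -.095 -.107 .21
```

```text
t 13.60 u,v,z -0.1078 -0.0781 0.2113 x-axis [-0.018  0.002 -1.   ] F [-0.4  0.3 -1. ] w 0.064
shift tool [ 0.0009 -0.0065  0.031 ] turn about tool x 0.6238 j6 0.54
```

{"fn": "servo_tool", "kwargs": {"motion": [[0,-0.006,0.031,0.624,0.25],[0,-0.006,0.031,0.624,0.25],[0,-0.006,0.031,0.624,0.25],[0,-0.006,0.031,0.624,0.25],[0,-0.006,0.031,0.624,0.25]]}}

```text
time: 14.22
eef_pos: [0.596, -0.1212, 0.2103]
eef_rot: [-1.752, 1.553, 3.025]
force: [-0.2, -0.5, -0.3]
gripper_width: 0.0641
```

```bash
python3 plan.py -.095 -.107 .013
```

```text
t 14.22 u,v,z -0.0943 -0.1082 0.2103 x-axis [-0.018  0.002 -1.   ] F [-0.2 -0.5 -0.3] w 0.064
shift tool [ 0.1973  0.0028 -0.0005] turn about tool x -0.0011 j6 1.13
```

The tool has picked up about 0.018 rad of tilt, so a press would land high on the blank. Before deciding, I'll inspect the seam from above with the wrist camera.

{"fn": "servo_tool", "kwargs": {"motion": [[0,0.06,0,0,0.25],[0,0.11,0,0,0.25],[0,0.14,0,0,0.25],[0,0.14,0,0,0.25]]}}

```text
time: 14.72
eef_pos: [0.7372, -0.1125, 0.2064]
eef_rot: [-1.744, 1.553, 3.035]
force: [-1.2, 0.1, 0.0]
gripper_width: 0.0643
```

```bash
python3 plan.py; python3 - <<'E'
from h import *
p=r.grab_frame("wrist"); print(np.round(p["hand_eye"],3).tolist(),p["fx"])
cv2.imwrite("pics/w1.png",p["pixels"])
E
```

```text
t 14.72 u,v,z 0.0472 -0.1089 0.2064 x-axis [-0.018  0.002 -1.   ] F [-1.2  0.1  0. ] w 0.064
shift tool [ 0.  0. -0.] turn about tool x 0.0001 j6 1.21
[[0.0, 0.297, -0.955, -0.142], [-0.001, 0.955, 0.297, 0.076], [1.0, 0.001, 0.001, 0.0], [0.0, 0.0, 0.0, 1.0]] 283.5904933858825
```

View pics/w1.png

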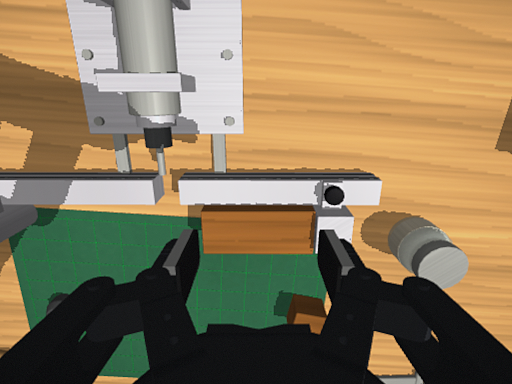

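```bash
python3 - <<'E'
import cv2,numpy as np
a=cv2.imread("pics/w1.png"); cv2.imwrite("pics/w2.png",cv2.resize(a[195:260,190:360],None,fx=4.6,fy=7,interpolation=cv2.INTER_NEAREST))
for c in (206,230,260,290,308): print(c,[tuple(map(int,x)) for x in a[199:212,c]])
print([tuple(map(int,x)) for x in a[230,308:322]]);print([tuple(map(int,x)) for x in a[245,308:322]])
E
```

```text
206 [(227, 223, 226), (227, 224, 226), (227, 224, 226), (230, 226, 228), (244, 239, 240), (167, 164, 169), (37, 51, 72), (13, 38, 67), (17, 42, 70), (21, 42, 65), (19, 42, 67), (18, 40, 62), (32, 68, 112)]
230 [(227, 225, 226), (227, 224, 226), (229, 226, 228), (238, 235, 237), (187, 182, 182), (102, 104, 111), (47, 60, 80), (9, 37, 66), (21, 43, 69), (20, 41, 66), (20, 44, 69), (21, 40, 63), (33, 70, 113)]
260 [(226, 223, 225), (225, 222, 225), (227, 225, 227), (237, 234, 236), (184, 178, 180), (101, 103, 110), (44, 58, 79), (13, 39, 66), (19, 42, 67), (20, 42, 67), (22, 44, 70), (19, 40, 61), (31, 69, 113)]
290 [(224, 221, 224), (223, 221, 224), (225, 223, 225), (235, 232, 234), (180, 175, 175), (97, 99, 106), (42, 56, 78), (12, 38, 66), (18, 40, 64), (20, 42, 66), (21, 42, 68), (17, 37, 59), (29, 73, 115)]
308 [(223, 220, 223), (223, 220, 223), (225, 222, 225), (234, 232, 234), (175, 171, 173), (111, 111, 115), (62, 70, 87), (9, 36, 63), (20, 41, 64), (19, 39, 63), (19, 41, 65), (19, 37, 59), (32, 72, 116)]
[(45, 104, 167), (42, 97, 156), (30, 71, 113), (29, 59, 93), (26, 60, 96), (24, 61, 101), (51, 66, 95), (76, 70, 67), (110, 107, 109), (205, 200, 202), (247, 244, 245), (178, 174, 177), (0, 0, 0), (0, 0, 0)]
[(51, 112, 179), (45, 99, 157), (26, 57, 91), (31, 62, 102), (26, 64, 108), (52, 68, 98), (74, 68, 66), (115, 112, 113), (207, 204, 207), (212, 208, 212), (34, 34, 33), (3, 3, 4), (12, 13, 12), (12, 10, 10)]
```

View pics/w2.png

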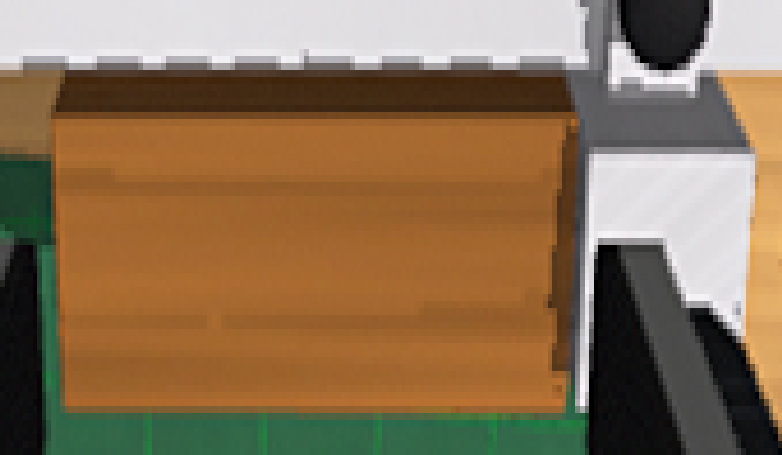

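```bash
python3 - <<'E'
from plan import *
p=r.grab_frame("wrist"); o=r.get_obs()
T=np.eye(4); T[:3,:3]=R.from_euler("xyz",o["eef_rot"]).as_matrix(); T[:3,3]=o["eef_pos"]; T=T@np.array(p["hand_eye"])
# seam: fence top-front edge (z .036) and blank top-back edge (z .055), same columns
for c in (210,230,260,290,306):
    g=p["pixels"][:,c].astype(float).mean(1)
    f=200+np.interp(-130,-np.minimum.accumulate(g[200:208]),np.arange(8)); b=208+np.interp(55,g[208:213],np.arange(5))
    A=at_z(p,f,c,.036,T)[:2]-M; B=at_z(p,b,c,.055,T)[:2]-M
    print(c,round(f,2),round(b,2),"fence u %.4f blank u %.4f gap %.1f mm"%(A@n,B@n,1e3*(A@n-B@n)))
# end: blank top end (z .055) at col ~309.7, stop top edge (z .065)
for row,cb,cs in((230,309.7,316.4),(245,309.3,315.6)):
    A=at_z(p,row,cb,.055,T)[:2]-M; B=at_z(p,row,cs,.065,T)[:2]-M
    print(row,"end gap %.1f mm"%(1e3*(A@t-B@t)))
E
```

```text
210 202.5 208.78 fence u -0.0023 blank u -0.0022 gap -0.1 mm
230 202.1 208.9 fence u -0.0018 blank u -0.0023 gap 0.5 mm
260 202.11 208.91 fence u -0.0018 blank u -0.0023 gap 0.5 mm
290 202.02 209.1 fence u -0.0017 blank u -0.0026 gap 0.9 mm
306 201.98 209.1 fence u -0.0016 blank u -0.0026 gap 0.9 mm
230 end gap 5.4 mm
245 end gap 5.1 mm
```

The seam strip has constant thickness, with a computed fence gap of about 0.5 mm at ~1.1 mm per pixel. The end calculation is wrong: the dark strip at columns 310–313 is the stop's shadow on the blank's top, not a gap. With the blank's true edge at about 313.4, only 2–3 px of the stop's taller face shows, where about 2 px would be expected in full contact. A tilted press could tip the blank, so I'll skip it, check the bystanders, and hand in.

```bash
python3 - <<'E'
from h import *
p=r.grab_frame("side")
for t in "offcut collet_nut glue screws spanner brush blank".split():
    print(t,[np.round(at_z(p,*d["at"]),3)[:2].tolist() for d in r.place_of(t,p)[:2]])
o=r.get_obs(); print(o["time"],np.round(o["force"],1),np.round(o["eef_pos"],3))
print(r.sign_off())
E
```

```text
offcut [[0.516, -0.187]]
collet_nut [[0.676, -0.002]]
glue [[0.581, 0.301]]
screws [[0.643, -0.322], [0.514, -0.183]]
spanner [[0.372, -0.319]]
brush [[0.404, 0.331]]
blank [[0.656, -0.119], [0.822, 0.239]]
15.225 [-0.4  0.1  0.4] [ 0.735 -0.112  0.208]
the job is handed in; nothing more can be done
None
```

The leg blank now lies flat against the fence with its end against the square stop, and I handed the job in at 15.2 s of the 61 s allowed. I pushed it to the fence with both open fingers (about 9 N at contact). Then I slid it along the fence from its +y end until it butted against the stop (about 14 N). The hand then lifted clear.

**Fence:** the wrist camera shows the seam parallel, with an estimated gap of about 0.5 mm (up to 0.9 mm), which is within about a pixel.

**Square stop:** my scripted end-gap figure came out at 5 mm, but I discounted it. It had taken the stop's shadow on the blank for the blank's edge. Reading the true edge by eye leaves a gap of about 1 mm at most. I did not recompute it by script, but the force rise also says it butted.

**Bystanders:** the offcut, glue, screws, spanner and brush all read within about 10–15 mm of where they started. The last check for the collet nut returned a false hit on the router. The nut was still in its place in the view just before the final slide (about 5 s earlier), and the hand never went near it.

**Skipped step:** I planned one last gentle press towards the fence but left it out. The tool had tilted slightly and would have pressed high on the blank, which could have tipped it.

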